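# Jack the sagging pastry slab level and hold it

### The job

The hinged marble pastry slab sags at its front edge. Fit the loose saddle block fully into the square socket of the little lever jack, then set the jack flat on the table with the saddle centred under the lift tab marked with a stud (not the plain tab), and press the jack's handle fully down so that the slab comes up level. Finish while still holding the handle down, with the slab carried by the jack alone; keep the gripper off the slab and leave the steel bowl and the kitchen timer where they are.

Things in the scene. Friction and masses are not known exactly. Their poses are not given: they have to be found in the camera images.
- saddle: Loose steel saddle block, 0.14 kg, standing on its stem. Origin: centre of the stem's foot, z up. Square stem 19.6 mm wide, z 0 to 24 mm (lowest 3 mm narrower); square head 36 x 36 mm, z 24 to 50 mm, sides parallel to the stem's (x and y axes); round black rubber pad 32 mm across on top, to z 56 mm. Any quarter turn fits the socket.
- saddle_shoulder (a point): Centre of the underside of the saddle's head, 24 mm above the foot; it meets socket when the saddle is fully home.
- saddle_top (a point): Centre of the top of the saddle's rubber pad.
- jack: Loose aluminium lever jack, 0.8 kg. Origin on the table below the handle's pivot; x along the jack to the ram, z up. Base plate 90 mm wide, x -150 to +115 mm, 8 mm thick. At the origin two upright cheeks, 56 mm over their outer faces (across y), 50 mm long, to z 90 mm: grip there from above to move it (near its centre of mass). Ram at x +80 mm. The handle goes from the pivot (z 70 mm) to -x.
- socket (a point): Centre of the mouth of the square socket in the top of the ram, a 36 x 36 mm steel block. Socket 22 mm wide, 27 mm deep, chamfered, sides parallel to the jack's x and y. 46 mm above the table with the ram down; the ram rises 32 mm straight up over the handle's full stroke.
- handle_pad (a point): Middle of the upper face of the handle's black paddle (56 mm across the jack, 46 mm long, 12 mm thick): at jack x -128, z 131 mm when up, about x -142, z 62 mm when fully down. It moves on a 141 mm arc about the pivot (jack x 0, z 70 mm).
- jack_handle (a joint): Handle angle in rad: 0 fully up (sprung to return), 0.5 fully down at its stop. The ram rises 64 mm per rad. Fully down under the slab takes about 11 N at the paddle; without load about 5 N.
- slab_stand: Fixed dark steel stand with the marble slab. Origin on the table below the middle of the slab's front edge; x away from that edge to the hinge, z up. Slab 270 mm wide (y), x 0 to 200 mm, 18 mm thick. Two steel tabs, 44 mm wide, 10 mm thick, stick out 72 mm before it at y -70 mm (with an 18 mm round stud on top: the lift point) and y +70 mm (plain). Open below; front legs at y +-115 mm.
- lift_point (a point): Centre of the lift point on the underside of the studded tab, directly below the stud, 50 mm before the slab's front edge; about 87 mm above the table while the slab sags (9 mm over the fitted saddle when the ram is down), about 110 mm when the slab, hinged at its rear edge, is level, which the full stroke of the jack brings about.
- steel_bowl: Bystander: steel bowl, 171 mm across, 62 mm high; origin centre of its underside.
- kitchen_timer: Bystander: round kitchen timer, 66 mm across, 46 mm high; origin centre of its underside.
Mind the look-alikes: they are no part of the job. Of the things that look like the saddle, take the one that is farthest to the robot's left at the start.

How it is judged:
By the outcome, as a careful person would: the job done as asked, in the order asked, and still so for the second after the job is handed in, while the arm keeps its last pose, push and grip.
It also fails if it takes over 67 s, if anything falls off the work surface, if the arm or the gripper's body presses on something with over 40 N, if the wrist force passes 120 N, or if a joint passes its speed limit or range.

### The arm

A 6-joint arm with a two-finger parallel gripper is mounted at the origin on a cart in front of the work surface, level with it; the furniture and walls round the work are solid. World frame = base frame: x ahead of the robot, y to its left, z up, the work surface at z = 0. Lengths are in m, angles in rad, forces in N, time in s.
With the tool pointing down it reaches from about 0.35 to 0.875 m from the base axis. Payload 4.2 kg.
Tool frame: the origin (TCP) lies on the centre line of the jaws, within the pads' length; the fingertips stand 11 mm ahead of it and the grasp point (between the pads) lies 8 mm behind it; z points along the fingers, y is the line along which they close (so a half turn about z gives the same grasp; the last joint's range is limited). The gripper opens to 85 mm and grips with 20 to 120 N. Pads are 22 mm wide; open, the fingers measure 114 mm over their backs; the gripper's body (76 mm by 85 mm) begins 54 mm behind the grasp point. The pads swing forward as they close: fully open they stand 13 mm farther back than shut.
Start: joints at [1.366, 0.385, 0.008, 0, -1.194, -0.259], TCP at [0.28, 0.559, 0.242] pointing down, gripper open.
Joint ranges: [-3.14, 3.14], [-1.21, 2.06], [-1.07, 1.41], [-3.16, 2.05], [-2.99, -0.16], [-3.1, 3.1]. Speed limits (rad/s): [2.79, 2.79, 3.14, 3.14, 3.14, 3.14].

### API

Orientations are given as a unit quaternion [x, y, z, w].
In Python, from station import r gives the robot as it stands. The module is installed in compiled form; this text tells all that it offers.
- The arm moves only by the tool servo_tool, never from a script. Its argument "deltas" is text: rows parted by semicolons, each of 7 numbers parted by spaces: the opening, from 0 (shut) to 1 (fully open), then the shift along the world's x, y, z in m, then the turn, a rotation vector about the world's x, y, z in degrees. In form: hand x y z wx wy wz; .... A call has 1 to 20 rows; each row is the pose to reach, as a shift and turn from the pose commanded when the call began; what a row does not reach only later rows make up. A row lasts 1/8 s, in which the tool goes at most 62.5 mm and 10.7 degrees, less where a joint would pass 70% of its speed; a pose out of reach is approached as far as the arm can. A call with a gripper value outside its range is refused whole. The fingers move at their own pace and stop on an object; "force" is the grip in N (left out, the last holds). Time passes only in rows, so rows that repeat a pose let the fingers close. It gives the time, the measured TCP pose, the force, the opening and the grip force at its end, in the units of the state.
- r.get_state(): the state, without advancing time (a new reading comes with each control period).
- r.get_image(name): name is "scene" or "top" or "wrist"; returns (picture, depth): 384x512x3 uint8, red, green, blue; 384x512 float32, m along the optical axis (not along the pixel's ray), 0 where there is no reading.
- r.calibration(name): a dict with "vertical_fov" (degrees; the focal length in pixels is half the picture's height over the tangent of half this angle, whatever the lens; pixels are square), "cx", "cy" (the principal point, pixels), "pose" (4x4, takes a point from camera to world coordinates). Camera axes: x right, y up, looking along -z (the intrinsics and any distortion apply to the point x, -y, -z); pixel columns grow to the right and rows downward; lengths in m; the calibration is good to about 2 mm. A picture is of the moment at which its call begins: read the wrist's pose just before it. calibration takes no time and is no camera call; for the wrist camera it gives the pose at the moment of the call.
- r.hand_in(): hands the job in; it is judged then, once.
The state is a dict: "clock": time; "joint_positions": joint angles; "dq": joint speeds; "tau": joint torques, N m; "eef_pos": TCP position; "orientation": TCP orientation; "wrist_force": force on the tool from outside, world axes, zero at the start; "ft_torque": the same for the moment, N m; "finger_gap": finger opening in m; "grasp_force": force on a finger pad.
Only numpy, scipy, OpenCV 4.12 (cv2) and the standard library are available. Lean on these libraries where they do the work, as an engineer would, in place of code of your own. Each camera call takes 0.05 s, during which the arm holds its last target. There are 200 camera calls.

## Working session

There is one attempt and no reset: what is moved stays moved. The work goes in short steps, Python scripts to look and compute and a tool call to move; the robot and the scene stay as the last step left them, time stands still between calls to the robot, and variables do not carry over. Pictures are saved under pics/ and viewed, at most 12 in all, crops included, and the job is handed in when it is done.

Besides the shell and the picture viewer there is one more tool, called after "Call:" by a JSON object that holds its "name" and its "arguments". servo_tool: Moves the arm, as the interface text tells. Its arguments: {"type":"object","properties":{"deltas":{"type":"string"},"force":{"type":"number"}},"required":["deltas"]}

```bash
mkdir -p pics; cat > h.py <<'E'
import numpy as np, cv2
from station import r
def K(n):
    c=r.calibration(n); f=192/np.tan(np.radians(c["vertical_fov"])/2)
    return f,c["cx"],c["cy"],np.array(c["pose"]),c
def ray(n,u,v,z):
    f,cx,cy,P,_=K(n); d=P[:3,:3]@np.array([(u-cx)/f,-(v-cy)/f,-1]); o=P[:3,3]
    return o+d*(z-o[2])/d[2]
def proj(n,p):
    f,cx,cy,P,_=K(n); q=P[:3,:3].T@(np.asarray(p)-P[:3,3]); return cx+f*q[0]/-q[2], cy-f*q[1]/-q[2]
def cloud(n,dep):
    f,cx,cy,P,_=K(n); v,u=np.mgrid[:384,:512]
    c=np.stack([(u-cx)/f*dep,-(v-cy)/f*dep,-dep],-1); return c@P[:3,:3].T+P[:3,3]
def grab(n,tag):
    c=r.calibration(n); im,d=r.get_image(n); np.savez(f"pics/{tag}.npz",im=im,d=d); cv2.imwrite(f"pics/{tag}.png",im[...,::-1]); return im,d
E
python3 - <<'E'
from h import *
for n in("scene","top","wrist"):
    print(n,K(n)); grab(n,n+"0")
a=[cv2.imread(f"pics/{n}0.png") for n in("top","scene")]
cv2.imwrite("pics/top0b.png",cv2.resize(a[0],(800,600),interpolation=cv2.INTER_CUBIC))
cv2.imwrite("pics/scene0b.png",cv2.resize(a[1],(800,600),interpolation=cv2.INTER_CUBIC))
print(r.get_state())
E
```

```text
scene (np.float64(389.12391214477356), 263.72418466951257, 192.0995574126092, array([[-0.79706688,  0.4581816 , -0.39338787,  0.1258671 ],
       [-0.60375106, -0.59058152,  0.53544199,  0.62301892],
       [ 0.01300206,  0.66429142,  0.7473606 ,  0.93820489],
       [ 0.        ,  0.        ,  0.        ,  1.        ]]), {'vertical_fov': 52.52494601378229, 'cx': 263.72418466951257, 'cy': 192.0995574126092, 'pose': array([[-0.79706688,  0.4581816 , -0.39338787,  0.1258671 ],
       [-0.60375106, -0.59058152,  0.53544199,  0.62301892],
       [ 0.01300206,  0.66429142,  0.7473606 ,  0.93820489],
       [ 0.        ,  0.        ,  0.        ,  1.        ]])})
top (np.float64(476.36504146828304), 249.02516291789712, 182.5755880736032, array([[-0.01073721,  0.98121068, -0.19264037,  0.27468299],
       [-0.99993196, -0.00965768,  0.00654207,  0.02827671],
       [ 0.00455869,  0.1926975 ,  0.98124762,  1.53368822],
       [ 0.        ,  0.        ,  0.        ,  1.        ]]), {'vertical_fov': 43.90401993419211, 'cx': 249.02516291789712, 'cy': 182.5755880736032, 'pose': array([[-0.010737
[... 897 characters left out ...]
ock': 0.15, 'joint_positions': array([ 1.36560485e+00,  3.85344310e-01,  6.94180251e-03, -3.56801686e-04,
       -1.19399314e+00, -2.58576973e-01]), 'dq': array([ 0.00086697, -0.00141388,  0.00480783,  0.00230817,  0.0006179 ,
        0.00040578]), 'tau': array([-1.54789086e-05, -3.92678583e+01,  1.88582575e+01,  4.18871239e+00,
       -3.41305553e-03, -2.44962919e-06]), 'eef_pos': array([0.27938451, 0.55860678, 0.24149446]), 'orientation': array([ 9.73219664e-01, -2.29875660e-01, -1.44431060e-04,  8.03800316e-04]), 'wrist_force': array([ 0.2806007 , -0.06240295,  0.3521209 ]), 'ft_torque': array([-0.02093221,  0.01923801,  0.00200725]), 'grasp_force': 0.0, 'finger_gap': 0.08537787508449293}
```

View pics/top0b.png

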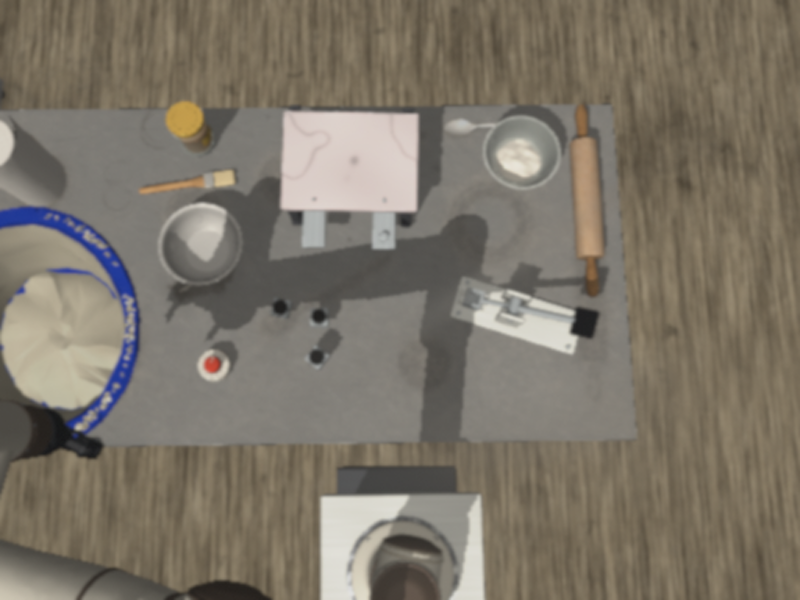

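View pics/scene0b.png

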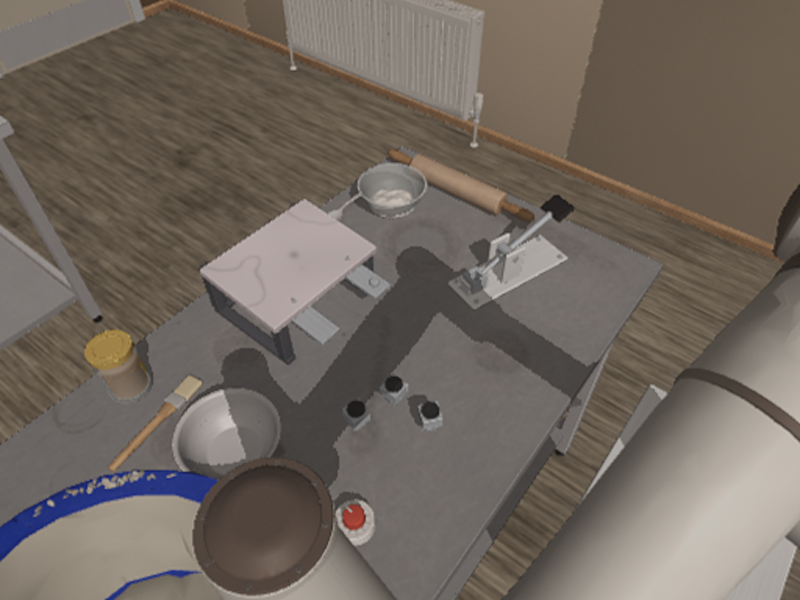

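The top view (800x600) shows three saddle look-alikes: A (280,307), B (318,317) and C (317,357). A is farthest left in the image, which is +y, so it fits "farthest to the robot's left". The studded tab is at (383,232). The jack's ram is at (470,297) and its paddle at (585,322). Next I'll measure these and check A in a crop.

```bash
python3 - <<'E'
from h import *
s=1.5625
T=np.load("pics/top0.npz"); S=np.load("pics/scene0.npz"); c=cloud("top",T["d"]); cs=cloud("scene",S["d"])
def t(name,u,v,z): 
    p=ray("top",u/s*1.0,v/s,z); print(name,p.round(4),"depth",c[int(round(v/s)),int(round(u/s))].round(3))
for n,u,v,z in[("A",280,307,.056),("B",318,317,.056),("C",317,357,.056),("stud",384,233,.1),("tabL",304,246,.09),("tabR",324,246,.09),("tab2L",373,247,.09),("tab2R",394,248,.09),
 ("slabFL",281,211,.115),("slabFR",417,212,.115),("slabBL",285,112,.128),("slabBR",418,114,.128),
 ("ram",472,297,.05),("paddle",585,322,.13),("base FL",464,279,.008),("base BL",452,316,.008),("base BR",575,352,.008),("bowl",201,244,.06),("timer",213,365,.046)]: t(n,u,v,z)
# pads: dark blobs
for nm,im,cc in(("top",T["im"],c),("scene",S["im"],cs)):
    m=((im.max(2)<40)).astype(np.uint8)
    n,l,st,ce=cv2.connectedComponentsWithStats(m)
    for i in range(1,n):
        if 15<st[i,4]<400:
            q=ray(nm,*ce[i],.056)
            if .3<q[0]<.7 and -.5<q[1]<.45: print(nm,ce[i].round(1),st[i,4],q.round(4),cc[int(ce[i][1]),int(ce[i][0])].round(3))
# jack base fit: table-level z .003-.015, bright
for nm,cc,im in(("top",c,T["im"]),("scene",cs,S["im"])):
    m=(cc[...,0]>.3)&(cc[...,0]<.65)&(cc[...,1]<-.08)&(cc[...,1]>-.45)&(im.min(2)>150)&(abs(cc[...,2])<.03)
    p=cc[m][:,:2].astype(np.float32); print(nm,"jackbase",len(p),cv2.minAreaRect(p))
# slab fit
    m=(cc[...,2]>.09)&(cc[...,2]<.16)&(cc[...,0]>.5)&(abs(cc[...,1]-.1)<.3)&(im[...,0].astype(int)-im[...,1]>8)&(im.min(2)>120)
    p=cc[m].astype(np.float32); print("slab",len(p),cv2.minAreaRect(p[:,:2].copy()),p[:,2].min(),p[:,2].max())
a=cv2.resize(S["im"][210:300,180:310],None,fx=4,fy=4,interpolation=cv2.INTER_CUBIC); b=cv2.resize(T["im"][170:250,130:250],(540,360),interpolation=cv2.INTER_CUBIC)
w=cv2.resize(np.load("pics/wrist0.npz")["im"],(400,300))
o=np.zeros((600,800,3),np.uint8); o[:300,:433]=cv2.resize(a,(433,300)); o[300:600,:450]=cv2.resize(b,(450,300)); o[:300,440:800]=w[:,:360]
cv2.imwrite("pics/crop.png",o[...,::-1])
E
```

```text
A [0.5224 0.2382 0.056 ] depth [0.525 0.239 0.053]
B [0.5014 0.1617 0.056 ] depth [0.501 0.16  0.054]
C [0.4211 0.1631 0.056 ] depth [0.423 0.163 0.053]
stud [0.6623 0.0277 0.1   ] depth [0.661 0.027 0.108]
tabL [0.6397 0.1877 0.09  ] depth [0.64  0.186 0.095]
tabR [0.6393 0.1478 0.09  ] depth [0.638 0.148 0.1  ]
tab2L [0.6363 0.05   0.09  ] depth [0.636 0.049 0.092]
tab2R [0.6338 0.0081 0.09  ] depth [0.654 0.007 0.003]
slabFL [0.7052 0.2312 0.115 ] depth [0.74  0.247 0.   ]
slabFR [ 0.7006 -0.038   0.115 ] depth [ 0.734 -0.044  0.   ]
slabBL [0.9086 0.2249 0.128 ] depth [0.905 0.225 0.134]
slabBR [ 0.902  -0.0431  0.128 ] depth [ 0.962 -0.052 -0.006]
ram [ 0.5401 -0.1493  0.05  ] depth [ 0.546 -0.153  0.017]
paddle [ 0.4753 -0.3536  0.13  ] depth [ 0.475 -0.352  0.133]
base FL [ 0.5861 -0.1388  0.008 ] depth [ 0.584 -0.139  0.009]
base BL [ 0.508  -0.1116  0.008 ] depth [ 0.51  -0.111  0.002]
base BR [ 0.4307 -0.3624  0.008 ] depth [ 0.433 -0.366 -0.005]
bowl [0.6535 0.4008 0.06  ] depth [ 0.67   0.415 -0.002]
timer [0.4083 0.371  0.046 ] depth [0.408 0.373 0.04 ]
top [178.9 196. ]
[... 211 characters left out ...]
048 -0.4374  0.056 ] [ 0.474 -0.35   0.131]
scene [251.  244.7] 63 [0.5025 0.1639 0.056 ] [0.506 0.163 0.055]
scene [227.4 261.3] 90 [0.519  0.2423 0.056 ] [0.522 0.241 0.053]
top jackbase 1174 ((0.5031212568283081, -0.266491562128067), (0.22181211411952972, 0.09169691801071167), 72.27906799316406)
slab 5435 ((0.8087999224662781, 0.09415605664253235), (0.2694445848464966, 0.20859383046627045), 87.870849609375) 0.104257055 0.14677824
scene jackbase 703 ((0.5203378796577454, -0.27741193771362305), (0.2223128378391266, 0.14000916481018066), 72.79206085205078)
slab 4771 ((0.800896167755127, 0.09748446941375732), (0.2712857723236084, 0.20259307324886322), 87.96910858154297) 0.102496654 0.13907489
```

View pics/crop.png

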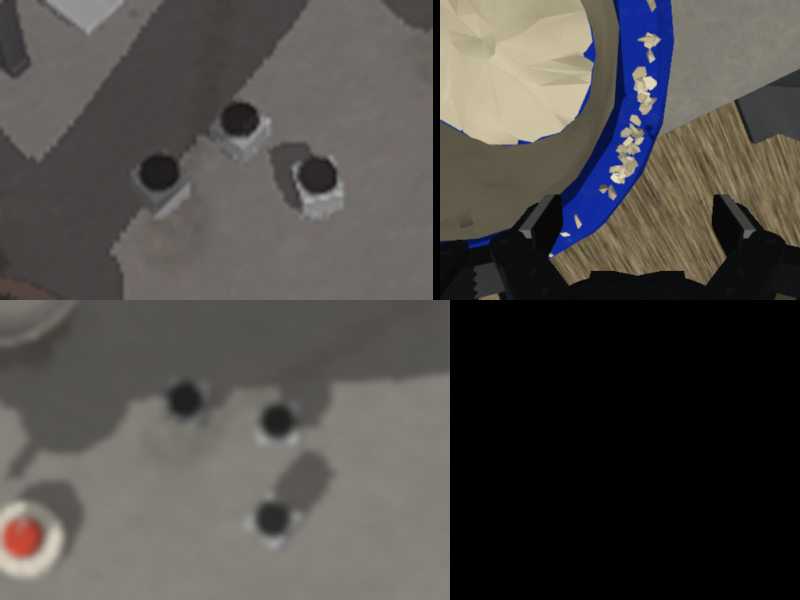

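Confirmed in the crop: A, at (185,400) in the lower panel, is farthest left and is steel with a black pad, at about (0.523, 0.240). I'll move above it for a wrist view.

Call:
{"name": "servo_tool", "arguments": {"deltas": "1 0.03 -0.04 0 0 0 -7; 1 0.06 -0.08 0 0 0 -14; 1 0.09 -0.12 0 0 0 -21; 1 0.12 -0.16 0 0 0 -28; 1 0.15 -0.2 -0.01 0 0 -35; 1 0.18 -0.24 -0.03 0 0 -42; 1 0.21 -0.28 -0.05 0 0 -49; 1 0.243 -0.319 -0.07 0 0 -53; 1 0.243 -0.319 -0.09 0 0 -53; 1 0.243 -0.319 -0.09 0 0 -53; 1 0.243 -0.319 -0.09 0 0 -53", "force": 40}}

```text
clock: 1.52
eef_pos: [0.5228, 0.2406, 0.153]
orientation: [0.769, -0.64, 0.0, -0.0]
wrist_force: [0.4, -1.0, -0.3]
finger_gap: 0.0853
grasp_force: 0.0
```

```bash
python3 - <<'E'
from h import *
im,d=grab("wrist","w1"); c=cloud("wrist",d)
st=r.get_state(); print(st["eef_pos"],st["orientation"],st["joint_positions"].round(3))
m=((c[...,2]>.046)&(c[...,2]<.075)&(np.hypot(c[...,0]-.523,c[...,1]-.24)<.04))
p=c[m]; print(len(p),p.mean(0),cv2.minAreaRect(p[:,:2].astype(np.float32)))
v,u=np.where(m); print(u.min(),u.max(),v.min(),v.max())
g=((c[...,2]>.046)&(c[...,2]<.053)&(np.hypot(c[...,0]-.523,c[...,1]-.24)<.04)); print("head",cv2.minAreaRect(c[g][:,:2].astype(np.float32)))
k=((im.max(2)<45)&m).astype(np.uint8); n,l,s,ce=cv2.connectedComponentsWithStats(k); i=1+s[1:,4].argmax(); print("pad",ce[i],s[i],ray("wrist",*ce[i],.056))
cv2.imwrite("pics/w1c.png",cv2.resize(im,(640,480))[...,::-1])
E
```

```text
[0.52281694 0.24082039 0.15336275] [ 7.68825408e-01 -6.39458085e-01  3.07629683e-04 -8.69084443e-04] [ 0.713  0.379 -0.241  0.    -0.948 -0.53 ]
2192 [0.52191533 0.23820176 0.05437161] ((0.5214539766311646, 0.24051332473754883), (0.03654755279421806, 0.03615313023328781), 75.9742431640625)
225 284 164 223
head ((0.5214539766311646, 0.24051332473754883), (0.03654755279421806, 0.03615313023328781), 75.9742431640625)
pad [253.66741742 196.02252252] [ 233  176   42   41 1332] [0.52213791 0.23933931 0.056     ]
```

View pics/w1c.png

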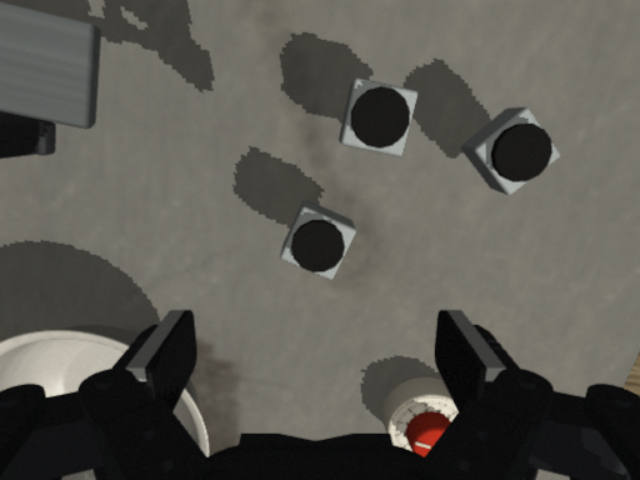

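The wrist view shows saddle A at (318,245) with sides at about -14°/76°. I'll align to it, descend and grip.

Call:
{"name": "servo_tool", "arguments": {"deltas": "1 -0.001 -0.001 -0.02 0 0 -9; 1 -0.001 -0.001 -0.04 0 0 -18; 1 -0.001 -0.001 -0.06 0 0 -24.5; 1 -0.001 -0.001 -0.08 0 0 -24.5; 1 -0.001 -0.001 -0.1 0 0 -24.5; 1 -0.001 -0.001 -0.117 0 0 -24.5; 1 -0.001 -0.001 -0.117 0 0 -24.5; 0.3 -0.001 -0.001 -0.117 0 0 -24.5; 0.3 -0.001 -0.001 -0.117 0 0 -24.5; 0.3 -0.001 -0.001 -0.117 0 0 -24.5; 0.3 -0.001 -0.001 -0.117 0 0 -24.5; 0.3 -0.001 -0.001 -0.117 0 0 -24.5; 0.3 -0.001 -0.001 -0.117 0 0 -24.5", "force": 40}}

```text
clock: 3.2
eef_pos: [0.522, 0.2393, 0.0362]
orientation: [-0.615, 0.788, -0.0, 0.001]
wrist_force: [-0.7, -0.3, 5.3]
finger_gap: 0.0353
grasp_force: 40.6
```

Call:
{"name": "servo_tool", "arguments": {"deltas": "0.2 0 0 0.03 0 0 0; 0.2 0 0 0.07 0 0 0; 0.2 0 0 0.12 0 0 0; 0.2 0.02 -0.03 0.165 0 0 0; 0.2 0.04 -0.07 0.165 0 0 0; 0.2 0.06 -0.11 0.165 0 0 0; 0.2 0.078 -0.139 0.165 0 0 0; 0.2 0.078 -0.139 0.165 0 0 0; 0.2 0.078 -0.139 0.165 0 0 0", "force": 40}}

```text
clock: 4.32
eef_pos: [0.5989, 0.1, 0.1994]
orientation: [-0.615, 0.789, 0.0, -0.001]
wrist_force: [0.1, 0.8, -1.6]
finger_gap: 0.0354
grasp_force: 40.5
```

```bash
python3 - <<'E'
from h import *
im,d=grab("wrist","w2"); np.save("pics/w2P.npy",K("wrist")[3])
st=r.get_state(); print(st["eef_pos"],st["wrist_force"],st["joint_positions"].round(3),st["finger_gap"])
cv2.imwrite("pics/w2c.png",cv2.resize(im,(640,480))[...,::-1])
E
```

```text
[0.59892241 0.10046316 0.19974015] [ 0.24475285  0.51373579 -1.91841018] [ 0.432  0.387 -0.099 -0.    -1.086 -0.677] 0.03547107377380968
```

View pics/w2c.png

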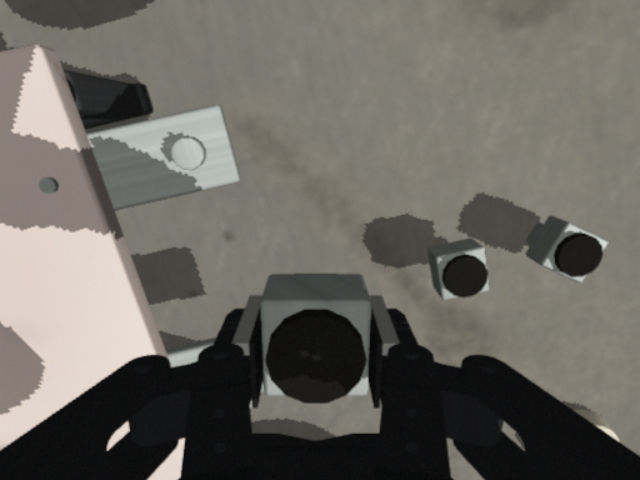

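Call:
{"name": "servo_tool", "arguments": {"deltas": "0.2 -0.01 -0.04 0 0 0 0; 0.2 -0.02 -0.08 0 0 0 0; 0.2 -0.03 -0.12 0 0 0 -1; 0.2 -0.04 -0.16 0 0 0 -2; 0.2 -0.042 -0.192 0 0 0 -3.5; 0.2 -0.042 -0.192 0 0 0 -3.5; 0.2 -0.042 -0.192 0 0 0 -3.5; 0.2 -0.042 -0.192 0 0 0 -3.5"}}

```text
clock: 5.38
eef_pos: [0.5577, -0.0908, 0.2003]
orientation: [-0.592, 0.806, 0.0, 0.0]
wrist_force: [1.0, -0.1, -2.0]
finger_gap: 0.0357
grasp_force: 40.5
```

```bash
python3 - <<'E'
from h import *
im,d=grab("wrist","w3"); np.save("pics/w3P.npy",K("wrist")[3])
st=r.get_state(); print(st["eef_pos"],st["wrist_force"],st["joint_positions"].round(3),st["finger_gap"])
cv2.imwrite("pics/w3c.png",cv2.resize(im,(640,480))[...,::-1])
E
```

```text
[ 0.55772375 -0.09087299  0.20028339] [-0.44212295  0.10140043 -1.36843326] [ 0.125  0.318 -0.204 -0.    -1.049 -0.43 ] 0.03542754150297115
```

View pics/w3c.png

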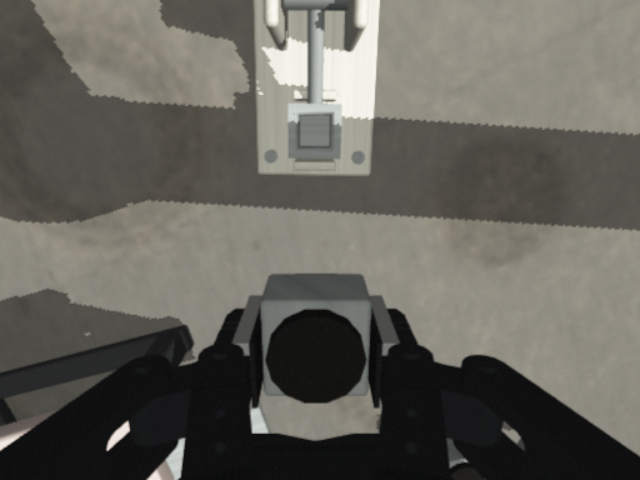

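w2 shows the stud at (188,152) on the studded tab. w3 shows the socket at (315,129) and the held saddle's pad at (315,356). I'll turn these into positions.

```bash
python3 - <<'E'
from h import *
import h
f,cx,cy,_,_=K("wrist")
def mk(t):
    z=np.load(f"pics/{t}.npz"); P=np.load(f"pics/{t}P.npy"); h.K=lambda n:(f,cx,cy,P,None); return z["im"],z["d"],cloud("w",z["d"])
im,d,c=mk("w2")
i=im.astype(int)
print("stud ray z .105",ray("w",188/1.25,152/1.25,.105),c[int(152/1.25),int(188/1.25)])
q=c[60:170,70:195]; m=(q[...,2]>.085)&(q[...,2]<.112)&(q[...,0]<.70)
p=q[m]; p=p[(p[:,1]<.07)]
A=np.c_[p[:,:2],np.ones(len(p))]; print("tab plane",np.linalg.lstsq(A,p[:,2],rcond=None)[0],len(p)); R=cv2.minAreaRect(p[:,:2].astype(np.float32)); print("tab",R,cv2.boxPoints(R))
s=p[p[:,2]-A@np.linalg.lstsq(A,p[:,2],rcond=None)[0]>.002]; print("stud pts",len(s),s.mean(0) if len(s) else 0, (s.min(0)+s.max(0))/2 if len(s) else 0)
im,d,c=mk("w3")
m=(c[...,2]>.040)&(c[...,2]<.054); m[:70]=0; m[140:]=0; m[:,:220]=0;m[:,285:]=0
p=c[m]; R=cv2.minAreaRect(p[:,:2].astype(np.float32)); print("ram top",len(p),R,p[:,2].mean())
# socket interior
v,u=np.mgrid[:384,:512]
n=(c[...,2]<.035)&(abs(u-252)<13)&(abs(v-104)<14); print("interior px",u[n].mean(),v[n].mean(),ray("w",u[n].mean(),v[n].mean(),.046),n.sum(),c[n][:,2].mean())
b=(abs(c[...,2]-.008)<.006)&(v<145)&(abs(u-250)<60)&(im.mean(2)>120)
e=[]
for vv in range(85,138,4):
    w=np.where((im[vv].mean(1)[190:315]>0))[0]
    g=np.abs(np.gradient(cv2.GaussianBlur(im[vv:vv+1].astype(np.float32).mean(2),(5,1),0)[0]))
    l=195+g[195:218].argmax(); r_=285+g[285:310].argmax(); e.append((ray("w",l,vv,.008)[:2],ray("w",r_,vv,.008)[:2]))
e=np.array(e)
for k in(0,1):
    L=cv2.fitLine(e[:,k].astype(np.float32),cv2.DIST_HUBER,0,.001,.001).ravel(); print("edge",np.degrees(np.arctan2(L[1],L[0])),L)
print("pad",ray("w",315/1.25,356/1.25,.2003+.0198))
m=(c[...,2]>.195)&(c[...,2]<.235)&(abs(u-252)<42)&(v>210)&(v<320); p=c[m]; print("held",np.percentile(p,[5,50,95],axis=0)); p=p[p[:,2]>.210]; print(cv2.minAreaRect(p[:,:2].astype(np.float32)))
E
```

```text
stud ray z .105 [0.65242352 0.03019399 0.105     ] [0.65151233 0.02977319 0.10834519]
tab plane [ 6.76933828e-02 -1.96671991e-05  5.45974327e-02] 6492
tab ((0.665655791759491, 0.030469171702861786), (0.044122129678726196, 0.06961773335933685), 88.3135986328125) [[0.6302128  0.00944205]
 [0.6998004  0.00739327]
 [0.7010988  0.05149629]
 [0.6315112  0.05354507]]
stud pts 579 [0.6517278  0.03074186 0.10734551] [0.65254463 0.03076852 0.1051625 ]
ram top 1332 ((0.5377533435821533, -0.1541772484779358), (0.05282485485076904, 0.03549468517303467), 71.5833969116211) 0.04633403358670073
interior px 251.88732394366198 104.39906103286386 [ 0.53808007 -0.15315782  0.046     ] 639 0.02009929387310242
edge 71.81697 [ 0.31205347  0.95006454  0.5838578  -0.15724605]
edge 71.06558 [ 0.32448575  0.9458906   0.49849305 -0.13286653]
pad [ 0.55729385 -0.09156455  0.2201    ]
held [[ 0.54083854 -0.10954588  0.20089359]
 [ 0.55594373 -0.09711971  0.21969882]
 [ 0.57117673 -0.0780052   0.22114719]]
((0.5578275918960571, -0.09036444872617722), (0.03659646958112717, 0.03513205796480179), 73.11068725585938)
```

Call:
{"name": "servo_tool", "arguments": {"deltas": "0.2 -0.01 -0.03 0 0 0 -1.2; 0.2 -0.0194 -0.0623 0 0 0 -1.2; 0.2 -0.0194 -0.0623 -0.03 0 0 -1.2; 0.2 -0.0194 -0.0623 -0.06 0 0 -1.2; 0.2 -0.0194 -0.0623 -0.09 0 0 -1.2; 0.2 -0.0194 -0.0623 -0.108 0 0 -1.2; 0.2 -0.0194 -0.0623 -0.108 0 0 -1.2; 0.2 -0.0194 -0.0623 -0.108 0 0 -1.2; 0.2 -0.0194 -0.0623 -0.108 0 0 -1.2"}}

```text
clock: 6.55
eef_pos: [0.539, -0.1542, 0.0935]
orientation: [-0.583, 0.813, -0.001, 0.001]
wrist_force: [0.9, -0.2, -1.3]
finger_gap: 0.0352
grasp_force: 40.4
```

```bash
python3 - <<'E'
from h import *
for i in range(3): im,d=grab("wrist","w4"); st=r.get_state(); print(st["eef_pos"],st["wrist_force"],st["finger_gap"])
c=cloud("wrist",d)
cv2.imwrite("pics/w4c.png",cv2.resize(im,(640,480))[...,::-1])
E
```

```text
[ 0.53884333 -0.1542204   0.09339448] [-0.43388455 -0.08065412 -0.3879143 ] 0.0354559857195367
[ 0.53867235 -0.15426734  0.09321864] [ 0.59645238 -0.04278449 -1.5028424 ] 0.03508478248726401
[ 0.53853583 -0.1543151   0.09307463] [-0.06626556  0.80397964 -1.52786914] 0.03538763367598594
```

View pics/w4c.png

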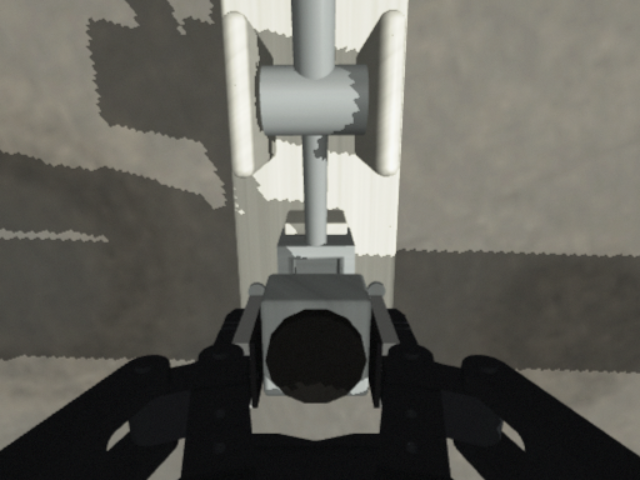

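w4 shows the saddle (316,330) lined up with the ram (316,250). I'll insert it slowly.

Call:
{"name": "servo_tool", "arguments": {"deltas": "0.2 -0.0003 0.001 -0.003 0 0 0; 0.2 -0.0003 0.001 -0.006 0 0 0; 0.2 -0.0003 0.001 -0.01 0 0 0; 0.2 -0.0003 0.001 -0.014 0 0 0; 0.2 -0.0003 0.001 -0.018 0 0 0; 0.2 -0.0003 0.001 -0.022 0 0 0; 0.2 -0.0003 0.001 -0.026 0 0 0; 0.2 -0.0003 0.001 -0.03 0 0 0; 0.2 -0.0003 0.001 -0.033 0 0 0; 0.2 -0.0003 0.001 -0.035 0 0 0; 0.2 -0.0003 0.001 -0.035 0 0 0; 0.2 -0.0003 0.001 -0.035 0 0 0"}}

```text
clock: 8.2
eef_pos: [0.5378, -0.1534, 0.0582]
orientation: [-0.582, 0.813, -0.0, 0.0]
wrist_force: [-2.5, 0.9, 5.0]
finger_gap: 0.0356
grasp_force: 41.3
```

Call:
{"name": "servo_tool", "arguments": {"deltas": "0.2 0 0 -0.001 0 0 0; 0.6 0 0 -0.001 0 0 0; 0.6 0 0 -0.001 0 0 0; 0.7 0 0 0 0 0 0; 0.7 0 0 0.03 0 0 0; 0.8 0 0 0.07 0 0 0; 1 0 0 0.11 0 0 0; 1 -0.012 -0.036 0.11 0 0 0; 1 -0.0251 -0.0756 0.11 0 0 0; 1 -0.0251 -0.0756 0.11 0 0 0; 1 -0.0251 -0.0756 0.11 0 0 0"}}

```text
clock: 9.57
eef_pos: [0.5128, -0.2289, 0.1671]
orientation: [-0.582, 0.813, 0.0, -0.0]
wrist_force: [-0.4, 0.4, 0.2]
finger_gap: 0.0854
grasp_force: 0.0
```

```bash
python3 - <<'E'
from h import *
im,d=grab("wrist","w5"); st=r.get_state(); print(st["eef_pos"],st["orientation"],st["joint_positions"].round(2),st["wrist_force"],st["finger_gap"])
c=cloud("wrist",d); v,u=np.mgrid[:384,:512]
m=(c[...,2]>.082)&(c[...,2]<.097)&(np.hypot(c[...,0]-.513,c[...,1]+.229)<.042)&(im.mean(2)>90); p=c[m]; R=cv2.minAreaRect(p[:,:2].astype(np.float32)); print("cheeks",R,len(p),p[:,2].mean())
# other cameras for the saddle
for n in("top","scene"):
    im2,d2=grab(n,n+"5"); c2=cloud(n,d2); m=(np.hypot(c2[...,0]-.538,c2[...,1]+.153)<.012)&(im2.max(2)<60); p=c2[m]; print(n,len(p),np.percentile(p[:,2],[10,50,90]) if len(p) else"")
a=cv2.resize(im,(440,330)); b=cv2.resize(np.load("pics/scene5.npz")["im"][110:230,270:390],(360,360),interpolation=cv2.INTER_CUBIC)
o=np.zeros((360,800,3),np.uint8); o[:330,:440]=a; o[:,440:]=b; cv2.imwrite("pics/c5.png",o[...,::-1])
E
```

```text
[ 0.51293114 -0.22851629  0.16711452] [-5.82441320e-01  8.12872743e-01  1.05209276e-04 -4.06043493e-05] [-0.13  0.34 -0.26 -0.   -0.97 -0.2 ] [0.83711964 0.04368031 0.27234579] 0.08516511959834165
cheeks ((0.5107067227363586, -0.23692627251148224), (0.06694407761096954, 0.05613464489579201), 71.96025085449219) 2596 0.08850236787292046
top 0 
scene 35 [0.07390376 0.07598115 0.07806743]
```

View pics/c5.png

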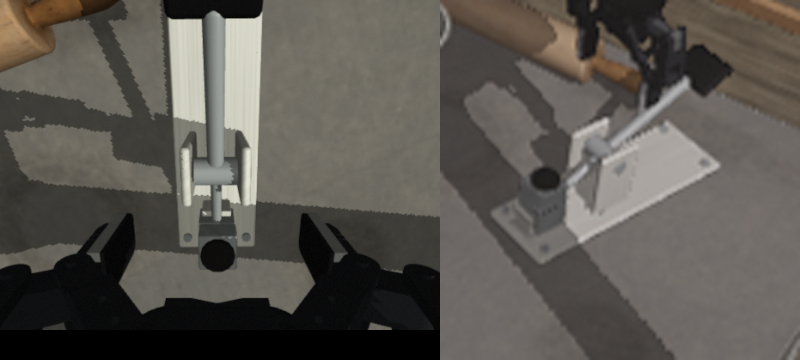

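The saddle sits fully home, with its pad top at about 0.078 m, at (218,255) in the left panel and upright in the right panel. Next I'll grip the cheeks and lift slightly.

Call:
{"name": "servo_tool", "arguments": {"deltas": "1 0 0 -0.03 0 0 0; 1 0 0 -0.06 0 0 0; 1 0 0 -0.09 0 0 0; 1 0 0 -0.104 0 0 0; 1 0 0 -0.104 0 0 0; 0.5 0 0 -0.104 0 0 0; 0.5 0 0 -0.104 0 0 0; 0.5 0 0 -0.104 0 0 0; 0.5 0 0 -0.104 0 0 0; 0.5 0 0 -0.094 0 0 0; 0.5 0 0 -0.084 0 0 0; 0.5 0 0 -0.074 0 0 0; 0.5 0 0 -0.074 0 0 0", "force": 90}}

```text
clock: 11.35
eef_pos: [0.5132, -0.229, 0.0941]
orientation: [-0.582, 0.813, -0.001, 0.001]
wrist_force: [0.3, -1.4, -11.0]
finger_gap: 0.0545
grasp_force: 97.7
```

Call:
{"name": "servo_tool", "arguments": {"deltas": "0.5 -0.004 0.01 0 0 0 -4; 0.5 -0.008 0.02 0 0 0 -10; 0.5 -0.012 0.035 0 0 0 -16; 0.5 -0.016 0.05 0 0 0 -22; 0.5 -0.02 0.065 0 0 0 -28; 0.5 -0.025 0.08 0 0 0 -34; 0.5 -0.03 0.095 0 0 0 -41; 0.5 -0.035 0.11 0 0 0 -48; 0.5 -0.04 0.13 0 0 0 -55; 0.5 -0.045 0.15 0 0 0 -62; 0.5 -0.05 0.17 0 0 0 -68; 0.5 -0.053 0.19 0 0 0 -72; 0.5 -0.053 0.21 0 0 0 -73.2; 0.5 -0.053 0.23 0 0 0 -73.2; 0.5 -0.053 0.25 0 0 0 -73.2; 0.5 -0.053 0.262 0 0 0 -73.2; 0.5 -0.053 0.262 0 0 0 -73.2; 0.5 -0.053 0.262 0 0 0 -73.2; 0.5 -0.053 0.262 0 0 0 -73.2"}}

```text
clock: 13.72
eef_pos: [0.4596, 0.0325, 0.0932]
orientation: [0.018, 1.0, -0.0, -0.0]
wrist_force: [0.7, -0.3, -9.1]
finger_gap: 0.0546
grasp_force: 97.9
```

```bash
python3 - <<'E'
from h import *
im,d=grab("wrist","w6"); st=r.get_state(); print(st["eef_pos"],st["orientation"],st["joint_positions"].round(2),st["wrist_force"],st["ft_torque"],st["finger_gap"])
t,dt=grab("top","top6"); s,ds=grab("scene","scene6")
for n,i,dd in(("top",t,dt),("scene",s,ds)):
    c=cloud(n,dd); m=(np.hypot(c[...,0]-.54,c[...,1]-.031)<.05)&(i.max(2)<55)&(c[...,2]>.07)
    v,u=np.where(m); print(n,m.sum(), (u.mean(),v.mean(),ray(n,u.mean(),v.mean(),.108),np.median(c[m],axis=0)) if m.sum() else "")
    q=(i.min(2)>150)&(c[...,0]<.6)&(c[...,0]>.28)&(abs(c[...,1]-.03)<.07)&(c[...,2]>.02)&(c[...,2]<.055)
    print(c[q].mean(0), cv2.minAreaRect(c[q][:,:2].astype(np.float32)))
o=np.zeros((600,800,3),np.uint8); o[:330,:440]=cv2.resize(im,(440,330)); o[:330,440:]=cv2.resize(s[120:285,170:350],(360,330),interpolation=cv2.INTER_CUBIC); o[330:600,:360]=cv2.resize(t[100:235,140:320],(360,270),interpolation=cv2.INTER_CUBIC)
cv2.imwrite("pics/c6.png",o[...,::-1])
E
```

```text
[0.45962416 0.03255022 0.09325728] [ 1.76373966e-02  9.99844438e-01 -5.97779392e-05 -1.35388680e-04] [ 0.42  0.29 -0.58 -0.   -0.7  -2.03] [  0.92157169  -0.40284987 -10.43339543] [0.02586597 0.03236005 0.00041318] 0.05510938742169434
top 0 
[0.38918255 0.03675521 0.03565862] ((0.3820960819721222, 0.03479509800672531), (0.0868673250079155, 0.13956719636917114), 88.19487762451172)
scene 0 
[0.40008051 0.04551659 0.03479861] ((0.4390561878681183, 0.03665691986680031), (0.08820843696594238, 0.2623414993286133), 88.59905242919922)
```

View pics/c6.png

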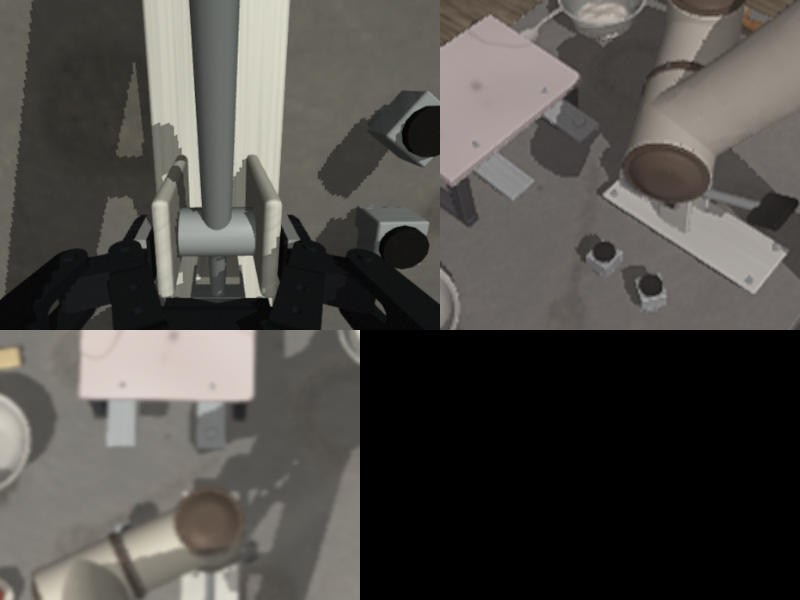

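c6 shows the jack held level with yaw aligned to the slab; the saddle is hidden by the wrist. Before sliding in, I'll cross-check the lift point against the other cameras numerically.

```bash
python3 - <<'E'
from h import *
for n in("top","scene"):
  for k in("0","6"):
    z=np.load(f"pics/{n}{k}.npz"); c=cloud(n,z["d"]); im=z["im"].astype(int)
    for y0 in(.03,.17):
        m=(c[...,2]>.08)&(c[...,2]<.112)&(c[...,0]>.6)&(c[...,0]<.69)&(abs(c[...,1]-y0)<.04)
        p=c[m]; 
        if len(p)>20: R=cv2.minAreaRect(p[:,:2].astype(np.float32)); print(n,k,y0,len(p),"minx",np.percentile(p[:,0],[1,3]).round(4),"y",np.percentile(p[:,1],[2,98]).round(4),"z",p[:,2].mean().round(4),round(R[2],1))
    # saddles B as a bias reference
    m=(c[...,2]>.045)&(c[...,2]<.065)&(np.hypot(c[...,0]-.503,c[...,1]-.163)<.03); print(n,k,"B",cv2.minAreaRect(c[m][:,:2].astype(np.float32))[0])
import h
f,cx,cy,_,_=K("wrist"); P=np.load("pics/w2P.npy"); h.K=lambda n:(f,cx,cy,P,None); z=np.load("pics/w2.npz"); c=h.cloud("w",z["d"])
m=(c[...,2]>.045)&(c[...,2]<.065)&(np.hypot(c[...,0]-.503,c[...,1]-.163)<.03); print("wrist B",cv2.minAreaRect(c[m][:,:2].astype(np.float32))[0])
g=cv2.cvtColor(z["im"],cv2.COLOR_RGB2GRAY); cr=cv2.resize(g[90:155,125:195],None,fx=6,fy=6,interpolation=cv2.INTER_CUBIC)
hc=cv2.HoughCircles(cr,cv2.HOUGH_GRADIENT,1,100,param1=80,param2=20,minRadius=40,maxRadius=100)
for q in (hc[0] if hc is not None else []): u,v=q[0]/6+125,q[1]/6+90; print("circle",u,v,q[2]/6,h.ray("w",u,v,.107))
E
```

```text
top 0 0.03 247 minx [0.6348 0.6354] y [0.0082 0.0489] z 0.0981 89.6
top 0 0.17 244 minx [0.6378 0.6387] y [0.1458 0.1891] z 0.0967 87.8
top 0 B (0.5037847757339478, 0.15957050025463104)
top 6 0.03 248 minx [0.6344 0.6356] y [0.0082 0.0489] z 0.0982 89.5
top 6 0.17 246 minx [0.6381 0.6388] y [0.1459 0.189 ] z 0.097 0.1
top 6 B (0.5162287354469299, 0.16247253119945526)
scene 0 0.03 266 minx [0.6293 0.6304] y [0.0114 0.054 ] z 0.0956 88.6
scene 0 0.17 296 minx [0.6342 0.6348] y [0.1513 0.1936] z 0.0949 89.4
scene 0 B (0.49964818358421326, 0.16430333256721497)
scene 6 0.03 268 minx [0.6298 0.6307] y [0.0112 0.0544] z 0.0957 88.8
scene 6 0.17 293 minx [0.6343 0.6346] y [0.1509 0.1937] z 0.0949 88.3
scene 6 B (0.49970683455467224, 0.16451488435268402)
wrist B (0.5016390681266785, 0.16223853826522827)
circle 149.91667 123.08333 12.8 [0.65243781 0.03105719 0.107     ]
```

Lift point is taken as (0.653, 0.0305). I'll lower to about 2.5 mm clearance and slide in.

Call:
{"name": "servo_tool", "arguments": {"deltas": "0.5 0 0.0007 -0.01 0 0 0.3; 0.5 0 0.0007 -0.02 0 0 0.3; 0.5 0 0.0007 -0.0265 0 0 0.3; 0.5 0.01 0.0007 -0.0265 0 0 0.3; 0.5 0.025 0.0007 -0.0265 0 0 0.3; 0.5 0.04 0.0007 -0.0265 0 0 0.3; 0.5 0.055 0.0007 -0.0265 0 0 0.3; 0.5 0.07 0.0007 -0.0265 0 0 0.3; 0.5 0.085 0.0007 -0.0265 0 0 0.3; 0.5 0.1 0.0007 -0.0265 0 0 0.3; 0.5 0.11 0.0007 -0.0265 0 0 0.3; 0.5 0.1135 0.0007 -0.0265 0 0 0.3; 0.5 0.1135 0.0007 -0.0265 0 0 0.3; 0.5 0.1135 0.0007 -0.0265 0 0 0.3"}}

```text
clock: 15.62
eef_pos: [0.5725, 0.0337, 0.0667]
orientation: [0.015, 1.0, -0.0, -0.001]
wrist_force: [0.1, 0.4, -10.3]
finger_gap: 0.0548
grasp_force: 98.0
```

Call:
{"name": "servo_tool", "arguments": {"deltas": "0.5 0.0008 -0.0007 0 0 0 0; 0.5 0.0008 -0.0007 0 0 0 0; 0.5 0.0008 -0.0007 -0.001 0 0 0; 0.5 0.0008 -0.0007 -0.002 0 0 0; 0.5 0.0008 -0.0007 -0.003 0 0 0; 0.5 0.0008 -0.0007 -0.003 0 0 0; 0.5 0.0008 -0.0007 -0.003 0 0 0"}}

```text
clock: 16.5
eef_pos: [0.574, 0.0331, 0.0651]
orientation: [0.014, 1.0, -0.0, 0.0]
wrist_force: [-5.4, 2.0, 1.3]
finger_gap: 0.0551
grasp_force: 99.2
```

Call:
{"name": "servo_tool", "arguments": {"deltas": "0.6 0 0 0 0 0 0; 0.8 0 0 0 0 0 0; 1 0 0 0 0 0 0; 1 0 0 0 0 0 0; 1 0 0 0.02 0 0 0; 1 0 0 0.06 0 0 0; 1 0 0 0.11 0 0 0; 1 0 -0.03 0.15 0 0 0; 0.8 -0.03 -0.08 0.16 0 0 0; 0.5 -0.06 -0.13 0.16 0 0 0; 0.2 -0.09 -0.18 0.16 0 0 0; 0 -0.11 -0.22 0.16 0 0 0; 0 -0.11 -0.22 0.16 0 0 0; 0 -0.11 -0.22 0.16 0 0 0"}}

```text
clock: 18.25
eef_pos: [0.4644, -0.187, 0.2241]
orientation: [0.015, 1.0, -0.0, 0.001]
wrist_force: [0.4, -0.6, -0.3]
finger_gap: -0.0003
grasp_force: 0.0
```

```bash
python3 - <<'E'
from h import *
st=r.get_state(); print(st["eef_pos"],st["wrist_force"],st["finger_gap"],st["joint_positions"].round(2))
t,dt=grab("top","top7"); s,ds=grab("scene","scene7")
for n,i,d in(("top",t,dt),("scene",s,ds)):
    c=cloud(n,d)
    R=lambda m:cv2.minAreaRect(c[m][:,:2].astype(np.float32)) if m.sum()>5 else None
    tab=(c[...,2]>.08)&(c[...,2]<.112)&(c[...,0]>.615)&(c[...,0]<.69)&(abs(c[...,1]-.03)<.035)&(i.min(2)>60)
    b=(i.min(2)>110)&(c[...,2]<.016)&(c[...,2]>-.002)&(abs(c[...,1]-.035)<.065)&(c[...,0]>.38)&(c[...,0]<.72)
    pd=(i.max(2)<50)&(c[...,2]>.1)&(c[...,2]<.16)&(c[...,0]<.5)&(abs(c[...,1]-.035)<.06)
    sd=(c[...,2]>.035)&(c[...,2]<.08)&(abs(c[...,1]-.03)<.04)&(c[...,0]>.62)&(c[...,0]<.69)
    ck=(c[...,2]>.083)&(c[...,2]<.1)&(abs(c[...,1]-.033)<.035)&(c[...,0]>.545)&(c[...,0]<.605)
    print(n,"tab",R(tab),"\n base",R(b),"\n paddle",c[pd].mean(0),R(pd),"\n cheeks",R(ck),"\n sad",sd.sum(),np.percentile(c[sd],[2,98],axis=0).round(4) if sd.sum() else "")
    print(" tab minx",np.percentile(c[tab][:,0],1),"y",np.percentile(c[tab][:,1],[1,99]))
o=np.zeros((480,800,3),np.uint8); o[:480,:480]=cv2.resize(s[130:270,200:340],(480,480),interpolation=cv2.INTER_CUBIC); o[:480,480:]=cv2.resize(t[110:270,195:300],(320,480),interpolation=cv2.INTER_CUBIC)
cv2.imwrite("pics/c7.png",o[...,::-1])
E
```

```text
[ 0.46441364 -0.18702407  0.22408698] [ 0.38564946 -0.59006113 -0.347751  ] -0.00025662474455388816 [-0.06  0.19 -0.32  0.   -1.06 -1.54]
top tab ((0.6618652939796448, 0.028535719960927963), (0.04067245125770569, 0.055141765624284744), 89.55781555175781) 
 base ((0.550331175327301, 0.03705757111310959), (0.12985403835773468, 0.3373994827270508), 89.22756958007812) 
 paddle [0.45775073 0.05323749 0.12772616] None 
 cheeks ((0.5748916268348694, 0.05115098878741264), (0.015520947985351086, 0.046549052000045776), 89.49591064453125) 
 sad 51 [[0.623  0.0145 0.0387]
 [0.6398 0.0495 0.0752]]
 tab minx 0.6345242987970781 y [0.00809826 0.0489521 ]
scene tab ((0.6594467759132385, 0.03278054669499397), (0.04618360102176666, 0.06096164137125015), 89.15348815917969) 
 base ((0.5558292865753174, 0.0342840701341629), (0.0991997942328453, 0.26800161600112915), 88.38250732421875) 
 paddle [0.44203511 0.03996391 0.12982679] ((0.44217345118522644, 0.04002739489078522), (0.05536501109600067, 0.04166758060455322), 89.60746765136719) 
 cheeks ((0.570709228515625, 0.0369173064827919), (0.04904978349804878, 0.057849057018756866), 0.6263366341590881) 
 sad 175 [[0.6234 0.0206 0.0363]
 [0.669  0.0552 0.077 ]]
 tab minx 0.6295219433774026 y [0.00976706 0.0551279 ]
```

View pics/c7.png

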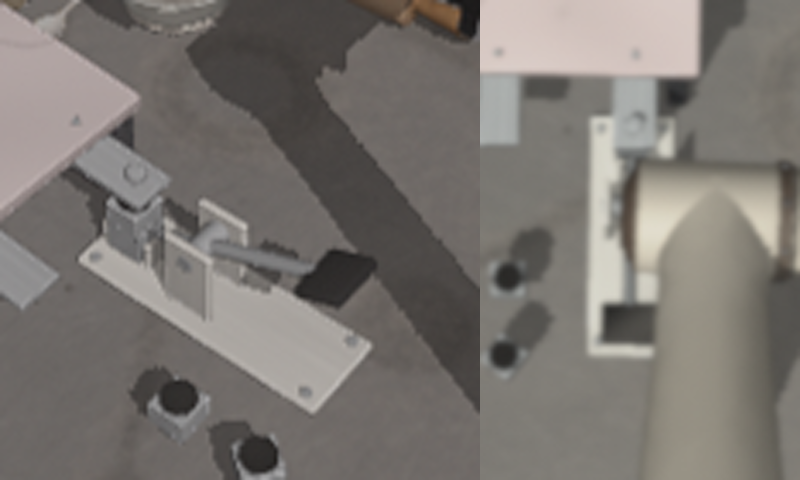

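c7 shows the jack flat, the saddle under the studded tab (stud at (135,172), saddle at (133,222)), and the top panel has the base centred on the stud. Next: hover over the paddle, then press along its arc.

Call:
{"name": "servo_tool", "arguments": {"deltas": "0 -0.003 0.04 0 0 0 0; 0 -0.006 0.08 0 0 0 0; 0 -0.009 0.12 0 0 0 0; 0 -0.012 0.16 0 0 0 0; 0 -0.015 0.2 0 0 0 0; 0 -0.0184 0.224 -0.02 0 0 0; 0 -0.0184 0.224 -0.05 0 0 0; 0 -0.0184 0.224 -0.07 0 0 0; 0 -0.0184 0.224 -0.07 0 0 0; 0 -0.0184 0.224 -0.07 0 0 0"}}

```text
clock: 19.6
eef_pos: [0.4464, 0.0378, 0.1546]
orientation: [0.014, 1.0, 0.0, 0.001]
wrist_force: [-0.2, 0.7, 0.2]
finger_gap: -0.0004
grasp_force: 0.0
```

Call:
{"name": "servo_tool", "arguments": {"deltas": "0 0 -0.0006 -0.006 0 0 0; 0 0 -0.0006 -0.012 0 0 0; 0 -0.001 -0.0006 -0.017 0 0 0; 0 -0.003 -0.0006 -0.022 0 0 0; 0 -0.005 -0.0006 -0.027 0 0 0; 0 -0.007 -0.0006 -0.032 0 0 0; 0 -0.009 -0.0006 -0.037 0 0 0; 0 -0.01 -0.0006 -0.042 0 0 0; 0 -0.0115 -0.0006 -0.047 0 0 0; 0 -0.0125 -0.0006 -0.052 0 0 0; 0 -0.013 -0.0006 -0.057 0 0 0; 0 -0.0135 -0.0006 -0.062 0 0 0; 0 -0.0138 -0.0006 -0.067 0 0 0; 0 -0.014 -0.0006 -0.072 0 0 0; 0 -0.014 -0.0006 -0.076 0 0 0; 0 -0.014 -0.0006 -0.079 0 0 0; 0 -0.014 -0.0006 -0.081 0 0 0; 0 -0.014 -0.0006 -0.081 0 0 0; 0 -0.014 -0.0006 -0.081 0 0 0"}}

```text
clock: 21.98
eef_pos: [0.4337, 0.0368, 0.0742]
orientation: [0.014, 1.0, 0.0, 0.002]
wrist_force: [0.7, -2.6, 11.6]
finger_gap: 0.0001
grasp_force: 5.6
```

```bash
cat > chk.py <<'E'
from h import *
import sys
s,ds=grab("scene","s"+sys.argv[1]); st=r.get_state(); print(st["clock"],st["eef_pos"],st["wrist_force"],st["dq"].round(3))
c=cloud("scene",ds); i=s.astype(int)
m=(c[...,2]>.09)&(c[...,2]<.17)&(c[...,0]>.7)&(c[...,0]<.9)&(abs(c[...,1]-.1)<.13)&(i[...,0]-i[...,1]>8)&(i.min(2)>110)
p=c[m]; A=np.c_[p[:,:2],np.ones(len(p))]; print("slab plane",np.linalg.lstsq(A,p[:,2],rcond=None)[0],len(p))
t=(c[...,2]>.08)&(c[...,2]<.14)&(c[...,0]>.63)&(c[...,0]<.68)&(abs(c[...,1]-.03)<.02)&(i.min(2)>60)
p=c[t]; print("tab",len(p),np.percentile(p[:,2],[10,50,90]) if len(p) else "")
E
python3 chk.py 8
```

```text
22.025 [0.43374877 0.03677981 0.07423279] [ 1.5661853  -2.84439303 10.91358824] [ 0.    -0.    -0.001 -0.001  0.    -0.   ]
slab plane [0.00994733 0.00046343 0.12741589] 4352
tab 217 [0.09209112 0.11734331 0.12629198]
```

Call:
{"name": "servo_tool", "arguments": {"deltas": "0 0 0 -0.001 0 0 0; 0 0 0 -0.002 0 0 0; 0 0 0 -0.003 0 0 0; 0 0 0 -0.004 0 0 0; 0 0 0 -0.004 0 0 0; 0 0 0 -0.004 0 0 0"}}

```text
clock: 22.78
eef_pos: [0.434, 0.0368, 0.0721]
orientation: [0.013, 1.0, 0.0, 0.003]
wrist_force: [-4.7, -2.1, 28.6]
finger_gap: 0.0
grasp_force: 14.5
```

```bash
python3 chk.py 9; python3 - <<'E'
from h import *
t,d=grab("top","t9"); im,_=grab("wrist","w9"); st=r.get_state(); print(st["wrist_force"])
for k in("scene0","s9"):
    z=np.load(f"pics/{k}.npz"); 
    c=cloud("scene",z["d"]);
    sd=(c[...,2]>.05)&(c[...,2]<.108)&(abs(c[...,1]-.035)<.03)&(c[...,0]>.62)&(c[...,0]<.685); print(sd.sum(),np.percentile(c[sd],[2,98],axis=0).round(4))
s=np.load("pics/s9.npz")["im"]; cv2.imwrite("pics/c9.png",cv2.resize(s[110:270,180:390],(787,600),interpolation=cv2.INTER_CUBIC)[...,::-1])
E
```

```text
22.825 [0.43399581 0.03678265 0.07212352] [-4.25027224 -2.80574228 28.54112133] [ 0.001 -0.001  0.001  0.002 -0.     0.002]
slab plane [0.00589879 0.00070966 0.13099602] 4354
tab 214 [0.09306567 0.11795861 0.12533229]
[-4.34315323 -1.47857145 28.58995429]
245 [[0.6302 0.0116 0.0864]
 [0.6835 0.0541 0.1048]]
211 [[0.6221 0.0183 0.0506]
 [0.6687 0.0545 0.1042]]
```

View pics/c9.png

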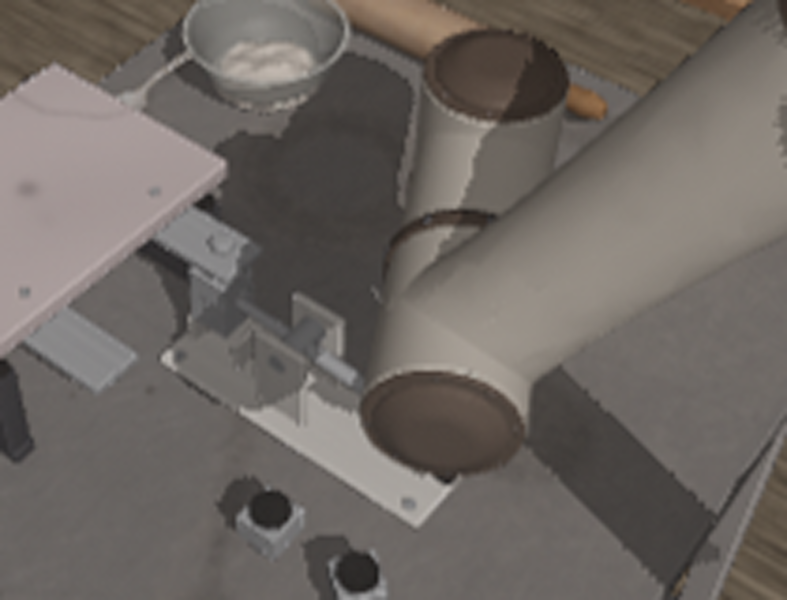

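The handle is at its stop: force rose from 11 to 28.6 N over the last 2 mm, and the fingertip is at about 0.061 m. The slab is level to within 0.006 slope, and c9 shows the saddle at (220,300) under the stud at (220,243). Handing in.

```bash
python3 -c "
from station import r
print(r.hand_in())"
```

```text
the job is handed in; nothing more can be done
None
```

The job is handed in with the saddle fully in the socket, the jack flat and centred under the studded tab, and the handle held at its stop with about 29 N; the slab measured level to about 0.3°, and no verdict came back.

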